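# Lock the shaker platform with its gate knob

## Robot

A 7-joint arm with a two-finger parallel gripper is mounted at the origin on the work surface. World frame = base frame: x ahead of the robot, y to its left, z up, the work surface at z = 0. Lengths are in mm, angles in rad, forces in N, time in s.
With the tool pointing down it reaches from about 375 to 925 mm from the base axis. Payload 3.1 kg.
Tool frame: the origin (TCP) lies at the very end of the fingers, on their centre line; the grasp point (between the pads) lies 19 mm behind it; z points along the fingers, x is the direction in which the jaws open and shut, and the axes are right-handed (so a half turn about z gives the same grasp; the last joint's range is limited). The gripper opens to 85 mm and grips with 20 to 120 N. Pads are 22 mm wide; open, the fingers measure 114 mm over their backs; the gripper's body (76 mm by 85 mm) begins 54 mm behind the grasp point. The pads swing forward as they close: fully open they stand 13 mm farther back than shut.
Start: joints at [-1.29, 0.383, 0.044, 1.598, -0.018, 1.161, -0.05], TCP at [240.352, 603.932, 231.269] pointing down, gripper open.
Joint ranges: [-2.61, 2.61], [-0.41, 2.15], [-1.48, 1.57], [0, 2.5], [-1.57, 4.71], [0.05, 1.97], [-2.85, 2.85]. Speed limits (rad/s): [2.79, 2.79, 3.14, 3.14, 3.14, 3.14, 3.14].

## Interface

Orientations are given as a unit quaternion [x, y, z, w].
In Python, from rig import sense, get_image, calibration, job_done gives the robot as it stands.
- The arm moves only by the tool step_arm, never from a script. Its argument "moves" is a list of rows, each a list of 5 numbers: the shift along the tool's x, y, z in m, then the turn about the tool's z in degrees, then the finger opening in m, from 0 to 0.0854. In form: [[x, y, z, roll, jaw], ...]. A call has 1 to 5 rows; each row is the pose to reach, as a shift and turn from the pose commanded when the call began, along the tool's axes at that moment; what a row does not reach only later rows make up. A row lasts 1/10 s, in which the tool goes at most 50 mm and 8.59 degrees, less where a joint would pass 70% of its speed; a pose out of reach is approached as far as the arm can. A call with a gripper value outside its range is refused whole. The fingers move at their own pace and stop on an object; "force" is the grip in N (left out, the last holds). Time passes only in rows, so rows that repeat a pose let the fingers close. It gives the time, the measured TCP pose, the force and the opening at its end, in the units of the state.
- sense(): the state, without advancing time (a new reading comes with each control period).
- get_image(name): name is "scene" or "top" or "wrist"; returns the picture (400x640x3 uint8, red, green, blue); there is no depth.
- calibration(name): a dict with "fx", "fy", "cx", "cy" (pixels), "dist" ([k1, k2, p1, p2, k3] as OpenCV has them; the pictures are not rectified), "R" (3x3) and "t" (3): a world point X has camera coordinates R X + t. Camera axes: x right, y down, z forward; pixel columns grow to the right and rows downward; lengths in mm; the calibration is good to about 2 mm. A picture is of the moment at which its call begins: read the wrist's pose just before it. calibration takes no time and is no camera call; for the wrist camera it gives the pose at the moment of the call.
- job_done(): hands the job in, once; it reports no verdict.
The state is a dict: "clock": time; "qpos": joint angles; "qvel": joint speeds; "tau": joint torques, N m; "eef_pos": TCP position; "ee_rot": TCP orientation; "contact_force": force on the tool from outside, world axes, zero at the start; "moment": the same for the moment, N m; "width": finger opening in mm.
Only numpy, scipy, OpenCV 4.12 (cv2) and the standard library are available. Lean on these libraries where they do the work, as an engineer would, in place of code of your own. Each camera call takes 0.05 s, during which the arm holds its last target. There are 200 camera calls.

## Task

Lock the platform of the bench shaker for transport: with closed fingers pushing against the side of the black lock knob, slide it along the long arm of its L-shaped slot to the corner, then round the corner and right to the end of the short arm, so its neck stands in the fork of the platform, and leave it there. Only push the knob from outside: do not take it between the fingers or pull it up. Leave the microtube rack, the jar and the tube where they stand.

Things in the scene. Friction and masses are not known exactly. Their poses are not given: they have to be found in the camera images.
- shaker: Fixed bench-top orbital shaker, white, 280 wide (y), 395 deep (x). Origin: on the bench, under the corner of the L-slot; +x from the control panel to the platform, +y to the machine's left, z up. Flat aluminium deck 50 mm above the bench, x -45 to 75, y -150 to 130. A slot 13 mm wide in it forms an L: long arm along +y from (0,-90) to the corner (0,0), short arm along +x to (45,0).
- knob: Lock knob, captive in the slot (flange under the deck plate, 1.5 mm of lift play), free to slide and spin; 0.12 kg, no spring, runs on slick bearings, stays where left. Origin: on its axis at deck level. Above deck: 36 mm skirt disc (0 to 4 mm), 16 mm neck (4 to 17), black round head 26 mm across (17 to 47). 10 mm pin below. Starts in the half of the long arm away from the corner. Yaw is arbitrary.
- knob_head (a point): Point on the knob's axis at mid height of its head, 32 mm above the deck (82 mm above the bench).
- slot_start (a point): Blind end of the long arm, on the slot centre line at deck level; the pin has 1.5 mm play all round in the slot.
- slot_corner (a point): Corner of the L, where the centre lines of both arms meet, at deck level. The outer walls stop the knob's axis 1.5 mm past it.
- slot_end (a point): Closed end of the short arm at deck level: where the knob's axis stands when locked (the wall stops it 1.5 mm further on).
- fork (a point): Middle of the steel fork fixed to the platform, over the short arm, 59 mm above the bench. Two flat prongs lie at shaker x 30 to 70, 14 to 30 mm either side of the short arm's centre line, 57 to 61 mm above the bench. Behind it, from shaker x 68, is the platform: top 80 mm, rails 90 mm, dishes (beyond x 115) up to 109 mm above the bench.
- microrack: Loose white microtube rack 50 x 50 x 28 mm standing on the deck left of the slot, its centre 80 to 95 mm left (+y) of the corner. Origin under its centre. Bystander.
- jar: Loose glass jar with blue cap, 56 mm in diameter, 90 mm high, standing on the bench beside the shaker. Origin under its centre. Bystander.
- tube: Loose self-standing capped tube, 35 mm over its blue cap, 111 mm high, standing on the bench beside the shaker. Origin under its centre. Bystander.
Mind the look-alikes: they are no part of the job. Of the things shaped like the knob, the black one is meant.

How it is judged (in metres and radians):
On the way, in this order (a step that is already met when the one before it is completed fails the run):
1. the knob has been pushed along the long arm to the corner (y of knob in the frame of shaker above -0.006 m and x of knob in the frame of shaker below 0.01 m), for 0.02 s.
2. the knob is at the end of the short arm (x of knob in the frame of shaker above 0.041 m and horizontal distance between knob and slot_end below 0.005 m), for 0.1 s.
At the end, for the whole second after the job is handed in: The knob stands upright, at rest and let go at the end of the short arm: its axis within 5 mm of slot_end and at most 4 mm short of it along the short arm. Microtube rack, jar and tube upright and within 20 mm of where they began (all of step 2 and z of knob in the frame of shaker between 0.046 and 0.054 m and angle between knob's own z axis and vertical below 0.15 rad and linear speed of knob below 0.01 m/s and distance of each of microrack, jar, tube from where it was at the start of the episode below 0.02 m and angle between each of microrack, jar, tube's own z axis and vertical below 0.2 rad); the robot touches nothing.
It fails at once if the knob is pulled up out of the deck (more than 5 mm) (z of knob in the frame of shaker above 0.055 m).
It fails at once if the knob is taken between the fingers (horizontal distance between the grasp point and knob_head below 0.012 m and z of the grasp point in the frame of knob_head below 0.027 m and contact force between the fingers and knob above 0.5 N).
It fails at once if the microtube rack is moved more than 20 mm, lifted or tipped (distance of microrack from where it was at the start of the episode above 0.02 m or angle between microrack's own z axis and vertical above 0.3 rad).
It fails at once if the jar is moved more than 20 mm, lifted or tipped (distance of jar from where it was at the start of the episode above 0.02 m or angle between jar's own z axis and vertical above 0.3 rad).
It fails at once if the tube is moved more than 20 mm, lifted or tipped (distance of tube from where it was at the start of the episode above 0.02 m or angle between tube's own z axis and vertical above 0.3 rad).
It also fails if it takes over 40 s, if anything falls off the work surface, if the arm or the gripper's body presses on something with over 40 N, if the wrist force passes 120 N, or if a joint passes its speed limit or range.

## Working session

There is one attempt and no reset: what is moved stays moved. The work goes in short steps, Python scripts to look and compute and a tool call to move; the robot and the scene stay as the last step left them, time stands still between calls to the robot, and variables do not carry over. Pictures are saved under pics/ and viewed, about 8 in all and at most 12, crops included, and the job is handed in when it is done.

Besides the shell and the picture viewer there is one more tool, called after ">>>" as a command line: name --pt "numbers of a row" for each row, then --argument value for the rest. step_arm: Moves the arm, as the interface text tells. Its arguments: {"type":"object","properties":{"moves":{"type":"array","items":{"type":"array","items":{"type":"number"}}},"force":{"type":"number"}},"required":["moves"]}

```bash
mkdir -p pics; ls; python3 - <<'E'
from rig import *
import cv2
s=sense();print({k:s[k] for k in('clock','eef_pos','ee_rot','width')})
for n in('scene','top'):
    cv2.imwrite(f'pics/{n}0.png',get_image(n)[:,:,::-1]);c=calibration(n);print(n,c)
E
```

```text
pics
{'clock': 0.0, 'eef_pos': array([240.04927677, 603.04487096, 229.85465498]), 'ee_rot': array([ 8.27579041e-01,  5.61347660e-01, -1.04103689e-03,  8.06829314e-04]), 'width': 85.65864030978261}
scene {'fx': 370.6046448350338, 'fy': 370.6046448350338, 'cx': 319.9215018175729, 'cy': 194.7528677660372, 'dist': array([0.00476297, 0.        , 0.        , 0.        , 0.        ]), 'R': array([[-0.49956171,  0.86604452, -0.02012409],
       [ 0.61904291,  0.3406402 , -0.70763701],
       [-0.60599008, -0.36596603, -0.70628952]]), 't': array([ 299.63916221, -307.59710965, 1301.77417592])}
top {'fx': 373.451487159633, 'fy': 373.451487159633, 'cx': 326.1817908118747, 'cy': 196.4037541676323, 'dist': array([-0.01137458,  0.        ,  0.        ,  0.        ,  0.        ]), 'R': array([[ 0.01633203, -0.99916529,  0.03744306],
       [-0.99465408, -0.02005433, -0.10129698],
       [ 0.10196332, -0.0355885 , -0.99415137]]), 't': array([-17.82621753, 619.26730799, 856.88353237])}
```

View pics/top0.png

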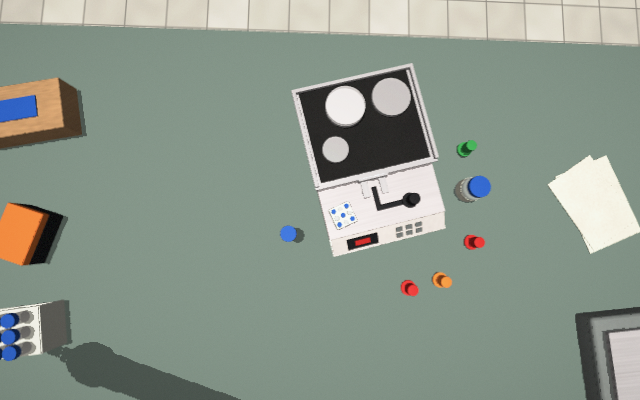

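View pics/scene0.png

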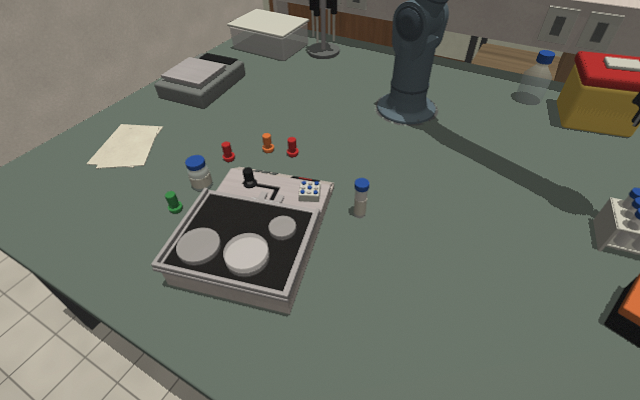

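The top view shows the knob at about (411,200), the slot corner near (377,207) and the short arm running up to about (373,188). The microrack is at (343,215), the jar at (478,187) and the tube at (289,233). I'll segment the slot next.

```bash
cat > h.py <<'E'
import numpy as np, cv2
def ray(c,p,z):
    p=np.array(p,float).reshape(-1,1,2)
    K=np.array([[c['fx'],0,c['cx']],[0,c['fy'],c['cy']],[0,0,1]])
    n=cv2.undistortPoints(p,K,np.array(c['dist'])).reshape(-1,2)
    R=np.array(c['R']);t=np.array(c['t']);o=-R.T@t
    d=np.c_[n,np.ones(len(n))]@R
    return o+d*((z-o[2])/d[:,2])[:,None]
def proj(c,X):
    K=np.array([[c['fx'],0,c['cx']],[0,c['fy'],c['cy']],[0,0,1]])
    return cv2.projectPoints(np.array(X,float).reshape(-1,3),cv2.Rodrigues(np.array(c['R']))[0],np.array(c['t']),K,np.array(c['dist']))[0].reshape(-1,2)
E
python3 - <<'E'
from rig import calibration
from h import *
im=cv2.imread('pics/top0.png');c=calibration('top')
cr=im[160:260,310:450];cv2.imwrite('pics/c0.png',cv2.resize(cr,None,fx=5.7,fy=5.7,interpolation=cv2.INTER_CUBIC))
m=(im.max(2)<70).astype(np.uint8);m[:180]=0;m[230:]=0;m[:,:362]=0;m[:,430:]=0
n,l,st,ce=cv2.connectedComponentsWithStats(m);print(st,ce)
for p in [(411,200),(377,207),(373,188)]: print(ray(c,p,50))
# panel front corners / deck corners for yaw
print(ray(c,[(333,256),(445,229),(317,189),(437,160)],50))
E
```

```text
[[     0      0    640    400 255616]
 [   372    187     48     23    384]] [[319.38331716 199.49911977]
 [397.171875   200.0859375 ]]
[[ 613.1494298  -205.41401339   50.        ]]
[[ 595.13594221 -125.06608251   50.        ]]
[[ 639.66617545 -115.50838485   50.        ]]
[[ 480.44396242  -23.77855212   50.        ]
 [ 546.54881284 -285.38616539   50.        ]
 [ 634.55110883   15.8452791    50.        ]
 [ 710.15799158 -268.72050657   50.        ]]
```

View pics/c0.png

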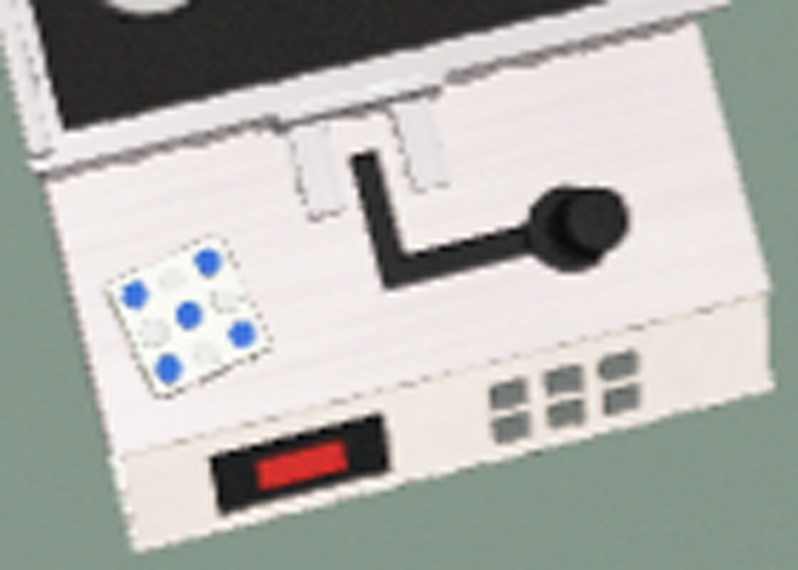

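The crop shows the outer slot corner at (387,288), the inner corner at (408,253), the short-arm end at (350,158) and (376,152), the deck front corners at (115,458) and (770,292), and the knob head at (597,220). I'll fit the frame from those points.

```bash
cat >> h.py <<'E'
def fit(M,W):
    a=M-M.mean(0);b=W-W.mean(0)
    th=np.arctan2((a[:,0]*b[:,1]-a[:,1]*b[:,0]).sum(),(a*b).sum())
    R=np.array([[np.cos(th),-np.sin(th)],[np.sin(th),np.cos(th)]])
    return th,R,W.mean(0)-R@M.mean(0)
E
python3 - <<'E'
from rig import calibration
from h import *
c=calibration('top')
P=np.array([(387,288),(408,253),(350,158),(376,152),(115,458),(770,292)])
M=np.array([(-6.5,6.5),(6.5,-6.5),(51.5,6.5),(51.5,-6.5),(-45,130),(-45,-150)],float)
f=lambda p:np.array(p)/5.7+(309.6,159.6)
W=ray(c,f(P),50)[:,:2]
th,R,t=fit(M,W);print(np.degrees(th),t,'res',(M@R.T+t-W).round(1))
for p,z in[((597,220),97),((568,230),54)]:
    w=ray(c,f(p),z)[0,:2];print(w,R.T@(w-t))
for n,z,p in[('jar',90,(479,187)),('tube',111,(289,233))]:
    w=ray(c,p,z)[0,:2];print(n,w,R.T@(w-t))
w=ray(c,f((189,315)),85)[0,:2];print('rack',w,R.T@(w-t))
from scipy.spatial.transform import Rotation as Ro
from rig import sense
print(Ro.from_quat(sense()['ee_rot']).as_matrix().round(3))
E
```

```text
15.013030152569437 [ 593.9413268  -129.77456753] res [[-1.9  1.1]
 [-0.5  0.5]
 [ 0.8  0.6]
 [ 1.5 -1.2]
 [-0.1 -0.1]
 [ 0.2 -1. ]]
[ 612.74926552 -200.41862271] [ -0.13357857 -73.10474162]
[ 612.79355156 -200.21257638] [-3.74301674e-02 -7.29172001e+01]
jar [ 641.94590213 -350.85199767] [ -10.90157963 -225.96642435]
tube [531.14720285  74.53921285] [ -7.72559063 213.6060348 ]
rack [573.42545618 -42.26049653] [ 2.85393072 89.84135267]
[[ 0.37   0.929 -0.001]
 [ 0.929 -0.37  -0.002]
 [-0.002  0.    -1.   ]]
```

The fit is good to about 2 mm: shaker yaw 15.0°, origin (594,-130), knob at shaker (0,-73), and the rack at y=90 as specified. I'll close the fingers and head over, with tool x turned to shaker +y, which makes tool y shaker +x.

>>> step_arm --pt "-0.032 0.033 0 -7.5 0" --pt "-0.064 0.067 0 -15 0" --pt "-0.096 0.1 0 -22.5 0" --pt "-0.128 0.133 0 -30 0" --pt "-0.16 0.167 0 -36.7 0" --force 60

```text
clock: 0.6
eef_pos: [336.6, 391.4, 230.7]
ee_rot: [0.607, 0.795, -0.0, 0.0]
contact_force: [1.1, 0.4, -0.2]
width: 12.0
```

```bash
cat >> h.py <<'E'
TH=np.radians(15.0);RS=np.array([[np.cos(TH),-np.sin(TH)],[np.sin(TH),np.cos(TH)]]);T0=np.array([593.9,-129.8])
def where():
    from rig import sense
    from scipy.spatial.transform import Rotation as Ro
    s=sense();p=np.array(s['eef_pos']);m=Ro.from_quat(s['ee_rot']).as_matrix()
    print('t',s['clock'],'shaker xy',(RS.T@(p[:2]-T0)).round(1),'z',p[2].round(1),'yaw x',np.degrees(np.arctan2(m[1,0],m[0,0])).round(2),'tilt',m[:2,2].round(4),'F',(RS.T@np.array(s['contact_force'])[:2]).round(1),np.round(s['contact_force'][2],1),'w',round(s['width'],1))
E
python3 -c "from h import *;where()"
```

```text
t 0.6 shaker xy [-113.7  570.1] z 230.7 yaw x 105.31 tilt [-0.0006 -0.0007] F [1.1 0.1] -0.2 w 12.0
```

>>> step_arm --pt "-0.048 0.008 0 0 0" --pt "-0.096 0.016 0 0 0" --pt "-0.144 0.024 0 0 0" --pt "-0.192 0.032 0 0 0" --pt "-0.24 0.04 0 0 0"

```text
clock: 1.1
eef_pos: [437.2, 170.0, 231.0]
ee_rot: [0.609, 0.793, -0.0, -0.0]
contact_force: [0.3, -0.5, -0.1]
width: -0.2
```

>>> step_arm --pt "-0.048 0.008 0 0 0" --pt "-0.096 0.016 0 0 0" --pt "-0.144 0.024 0 0 0" --pt "-0.192 0.032 0 0 0" --pt "-0.24 0.04 0 0 0"

```text
clock: 1.6
eef_pos: [537.9, -51.1, 231.0]
ee_rot: [0.609, 0.793, 0.0, -0.0]
contact_force: [1.2, 0.3, 0.2]
width: 0.1
```

```bash
python3 -c "from h import *;where()"
```

```text
t 1.6 shaker xy [-33.7  90.5] z 231.0 yaw x 105.02 tilt [-0.0003  0.0004] F [ 1.3 -0. ] 0.2 w 0.1
```

>>> step_arm --pt "-0.045 0.007 0 0 0" --pt "-0.09 0.014 0 0 0" --pt "-0.135 0.021 0 0 0" --pt "-0.18 0.028 0.02 0 0" --pt "-0.204 0.034 0.06 0 0"

```text
clock: 2.1
eef_pos: [626.4, -244.5, 174.5]
ee_rot: [0.61, 0.792, 0.0, 0.005]
contact_force: [1.5, 0.4, 0.2]
width: 0.1
```

>>> step_arm --pt "0 0 0.03 0 0" --pt "0 0 0.03 0 0"

```text
clock: 2.3
eef_pos: [618.8, -236.8, 134.8]
ee_rot: [0.609, 0.793, -0.002, -0.006]
contact_force: [-0.6, 1.5, -1.5]
width: 0.1
```

```bash
python3 - <<'E'
from h import *
from rig import *
where()
a=get_image('wrist');c=calibration('wrist');b=get_image('top')
cv2.imwrite('pics/both.png',cv2.cvtColor(np.vstack([a,cv2.resize(b[150:270,290:490],(640,384))])[:, :],cv2.COLOR_RGB2BGR)[:,:] )
im=cv2.imread('pics/both.png');cv2.imwrite('pics/both.png',cv2.resize(im,None,fx=.76,fy=.76,interpolation=cv2.INTER_AREA))
f=lambda x,y,z:np.r_[RS@[x,y]+T0,z]
print(proj(c,[f(0,0,50),f(45,0,50),f(0,-73,97)])*.76)
where()
E
```

```text
t 2.3 shaker xy [  -3.6 -109.8] z 134.8 yaw x 104.89 tilt [-0.0123  0.0032] F [-0.2  1.6] -1.5 w 0.1
[[356.68821705 159.40647616]
 [350.42202043 202.59885972]
 [287.96395236 179.81158368]]
t 2.4 shaker xy [   0.4 -110.8] z 140.5 yaw x 105.04 tilt [-0.0022  0.001 ] F [-0.1 -0.3] 1.2 w -0.1
```

View pics/both.png

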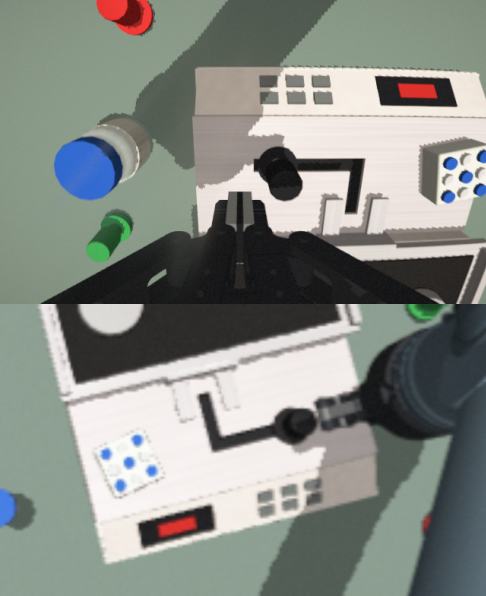

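The wrist view shows the knob head at (287,182) and the slot corner at (358,163). My projections were (288,180) and (357,159), so they agree. The closed fingers are beside the head on the −y side, so I'll descend.

>>> step_arm --pt "0 0 0.03 0 0" --pt "0 0 0.055 0 0" --pt "0 0 0.069 0 0" --pt "0 0 0.069 0 0"

```text
clock: 2.8
eef_pos: [623.1, -236.2, 71.8]
ee_rot: [0.608, 0.794, -0.0, -0.001]
contact_force: [-0.4, 0.7, -0.6]
width: -0.2
```

```bash
python3 -c "from h import *;where()"
```

```text
t 2.8 shaker xy [   0.7 -110.3] z 71.8 yaw x 105.09 tilt [-0.0016  0.0012] F [-0.2  0.8] -0.6 w -0.2
```

>>> step_arm --pt "0.007 0 0 0 0" --pt "0.013 0 0 0 0" --pt "0.019 0 0 0 0" --pt "0.025 0 0 0 0" --pt "0.031 0 0 0 0"

```text
clock: 3.3
eef_pos: [615.7, -207.1, 72.9]
ee_rot: [0.609, 0.793, 0.0, 0.0]
contact_force: [0.0, -0.6, 0.2]
width: -0.1
```

>>> step_arm --pt "0.007 0 0 0 0" --pt "0.014 0 0 0 0" --pt "0.021 0 0 0 0" --pt "0.028 0 0 0 0" --pt "0.035 0 0 0 0"

```text
clock: 3.8
eef_pos: [606.2, -173.3, 72.2]
ee_rot: [0.609, 0.793, -0.0, -0.0]
contact_force: [-0.0, -0.5, 0.1]
width: -0.1
```

```bash
python3 - <<'E'
from h import *
from rig import *
where()
a=get_image('wrist');c=calibration('wrist');b=get_image('top')
im=cv2.cvtColor(np.vstack([a,cv2.resize(b[150:270,290:490],(640,384))]),cv2.COLOR_RGB2BGR)
cv2.imwrite('pics/both2.png',cv2.resize(im,None,fx=.76,fy=.76,interpolation=cv2.INTER_AREA))
f=lambda x,y,z:np.r_[RS@[x,y]+T0,z]
print(proj(c,[f(0,0,50),f(45,0,50),f(0,-20,97)])*.76)
E
```

```text
t 3.8 shaker xy [  0.6 -45.2] z 72.2 yaw x 105.0 tilt [-0.0002  0.0001] F [-0.2 -0.4] 0.1 w -0.1
[[302.21590595 187.48743728]
 [297.27192766 242.69308428]
 [283.88698962 226.5886973 ]]
```

View pics/both2.png

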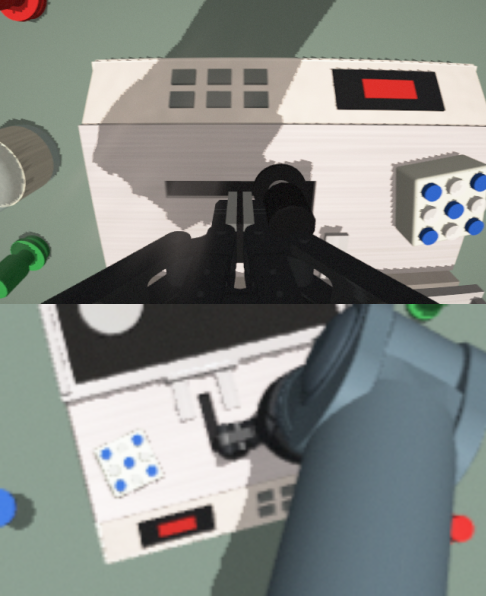

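The knob is travelling along the long arm with its head at wrist pixel (290,222), so y ≈ −15, with the finger in contact. Next is a slow push to the corner stop.

>>> step_arm --pt "0.004 0 0 0 0" --pt "0.008 0 0 0 0" --pt "0.012 0 0 0 0" --pt "0.014 0 0 0 0" --pt "0.016 0 0 0 0"

```text
clock: 4.4
eef_pos: [602.2, -158.3, 72.2]
ee_rot: [0.609, 0.793, -0.0, -0.0]
contact_force: [-0.9, -0.4, 0.4]
width: -0.1
```

>>> step_arm --pt "0.001 0 0 0 0" --pt "0.002 0 0 0 0" --pt "0.003 0 0 0 0" --pt "0.003 0 0 0 0"

```text
clock: 4.8
eef_pos: [601.4, -155.4, 72.2]
ee_rot: [0.609, 0.793, 0.0, -0.0]
contact_force: [0.3, 0.3, 0.1]
width: -0.2
```

```bash
python3 -c "from h import *;where()"
```

```text
t 4.8 shaker xy [  0.6 -26.7] z 72.2 yaw x 105.0 tilt [-0.0002  0.0001] F [0.4 0.2] 0.1 w -0.2
```

>>> step_arm --pt "0.001 0 0 0 0" --pt "0.002 0 0 0 0" --pt "0.002 0 0 0 0"

```text
clock: 5.1
eef_pos: [601.1, -153.8, 72.4]
ee_rot: [0.609, 0.793, -0.0, 0.0]
contact_force: [0.9, -0.8, -0.0]
width: -0.1
```

```bash
python3 -c "from h import *;where()"
```

```text
t 5.1 shaker xy [  0.8 -25.1] z 72.4 yaw x 105.0 tilt [ 0.0004 -0.0003] F [ 0.7 -1.1] -0.0 w -0.1
```

>>> step_arm --pt "0.001 0 0 0 0" --pt "0.002 0 0 0 0" --pt "0.002 0 0 0 0"

```text
clock: 5.4
eef_pos: [600.8, -152.2, 72.6]
ee_rot: [0.609, 0.793, -0.0, 0.001]
contact_force: [0.5, -1.5, -0.0]
width: 0.1
```

```bash
python3 - <<'E'
from h import *
from rig import *
where()
a=get_image('wrist');c=calibration('wrist')
cv2.imwrite('pics/w3.png',a[:,:,::-1])
f=lambda x,y,z:np.r_[RS@[x,y]+T0,z]
print(proj(c,[f(0,0,97),f(0,0,50),f(10,0,97),f(0,-10,97)]).round(0))
E
```

```text
t 5.4 shaker xy [  0.8 -23.4] z 72.6 yaw x 104.99 tilt [ 0.0008 -0.0007] F [ 0.1 -1.6] -0.0 w 0.1
[[373. 298.]
 [359. 246.]
 [372. 319.]
 [348. 298.]]
```

View pics/w3.png

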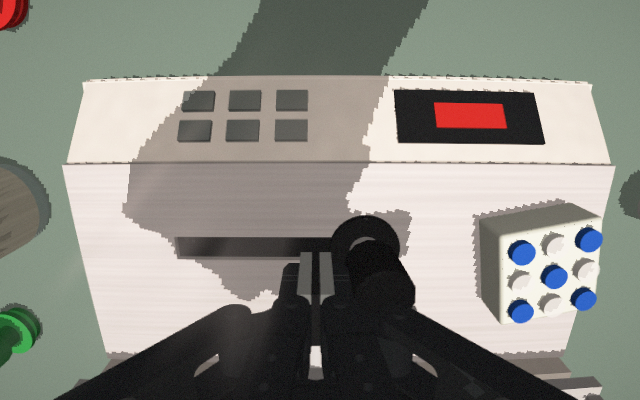

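The knob stands at the corner: its skirt centre is at (364,248) against (359,246) predicted for y=0, about +1.5 to 2 mm, and the force is rising against the wall. I'll back off and go round to the −x side.

>>> step_arm --pt "-0.012 0 0 0 0" --pt "-0.024 0 0 0 0" --pt "-0.024 -0.02 0 0 0" --pt "-0.024 -0.044 0 0 0" --pt "-0.022 -0.044 0 0 0"

```text
clock: 5.95
eef_pos: [559.3, -188.0, 71.5]
ee_rot: [0.611, 0.791, -0.002, -0.002]
contact_force: [0.1, -0.5, 0.1]
width: 0.0
```

>>> step_arm --pt "0.02 0 0 0 0" --pt "0.035 0 0 0 0" --pt "0.046 0 0 0 0" --pt "0.046 0 0 0 0"

```text
clock: 6.35
eef_pos: [551.9, -137.0, 71.9]
ee_rot: [0.607, 0.795, 0.0, -0.001]
contact_force: [0.2, 0.8, 0.1]
width: 0.2
```

```bash
python3 - <<'E'
from h import *
from rig import *
where()
b=get_image('top');a=get_image('wrist');c=calibration('wrist')
im=cv2.cvtColor(np.vstack([a,cv2.resize(b[150:270,290:490],(640,384))]),cv2.COLOR_RGB2BGR)
cv2.imwrite('pics/both4.png',cv2.resize(im,None,fx=.76,fy=.76,interpolation=cv2.INTER_AREA))
f=lambda x,y,z:np.r_[RS@[x,y]+T0,z]
print(proj(c,[f(0,0,97),f(0,0,54)]).round(0)*.76)
print((proj(calibration('top'),[f(0,0,97),f(0,0,54)])-[290,150])*3.2*.76+[0,304])
E
```

```text
t 6.35 shaker xy [-42.4   3.9] z 71.9 yaw x 105.23 tilt [-0.0007  0.0016] F [0.4 0.7] 0.1 w 0.2
[[236.36 291.08]
 [237.12 244.72]]
[[225.68060405 440.30022647]
 [217.22277043 443.70125942]]
```

View pics/both4.png

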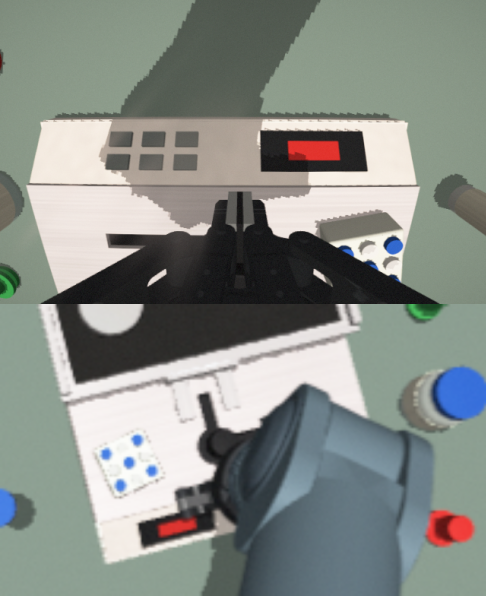

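The top view shows the knob's skirt centre at (215,443) against (217,444) predicted, so it is at the corner. The fingers are behind it, so I'll push along +x.

>>> step_arm --pt "0 0.008 0 0 0" --pt "0 0.015 0 0 0" --pt "0 0.021 0 0 0" --pt "0 0.027 0 0 0" --pt "0 0.033 0 0 0"

```text
clock: 6.95
eef_pos: [584.2, -131.5, 72.2]
ee_rot: [0.609, 0.793, -0.0, 0.0]
contact_force: [0.1, -0.2, 0.2]
width: 0.2
```

>>> step_arm --pt "0 0.006 0 0 0" --pt "0 0.012 0 0 0" --pt "0 0.017 0 0 0" --pt "0 0.021 0 0 0" --pt "0 0.024 0 0 0"

```text
clock: 7.45
eef_pos: [607.1, -125.0, 72.2]
ee_rot: [0.609, 0.793, -0.0, -0.0]
contact_force: [-0.2, 1.2, 0.2]
width: -0.1
```

```bash
python3 -c "from h import *;where()"
```

```text
t 7.45 shaker xy [14.   1.2] z 72.2 yaw x 105.01 tilt [-0.0001  0.    ] F [0.1 1.2] 0.2 w -0.1
```

Now I'll creep to the end stop, watching the force.

>>> step_arm --pt "0 0.002 0 0 0" --pt "0 0.004 0 0 0" --pt "0 0.006 0 0 0" --pt "0 0.007 0 0 0" --pt "0 0.007 0 0 0"

```text
clock: 7.95
eef_pos: [613.7, -123.3, 72.3]
ee_rot: [0.609, 0.793, 0.0, 0.0]
contact_force: [0.2, 1.6, 0.2]
width: 0.0
```

```bash
python3 - <<'E'
from h import *
from rig import *
where()
f=lambda x,y,z:np.r_[RS@[x,y]+T0,z]
b=get_image('top');a=get_image('wrist')
c=calibration('top');print((proj(c,[f(45,0,97),f(45,0,54),f(40,0,97)])-[340,160])*10)
cv2.imwrite('pics/t5.png',cv2.resize(b[160:220,340:420],None,fx=10,fy=10,interpolation=cv2.INTER_CUBIC)[:,:,::-1])
E
```

```text
t 7.95 shaker xy [20.9  1.1] z 72.3 yaw x 105.0 tilt [ 0.0003 -0.    ] F [0.6 1.5] 0.2 w 0.0
[[376.07070312 264.36235468]
 [343.99504297 287.88623767]
 [381.81363255 286.05610158]]
```

View pics/t5.png

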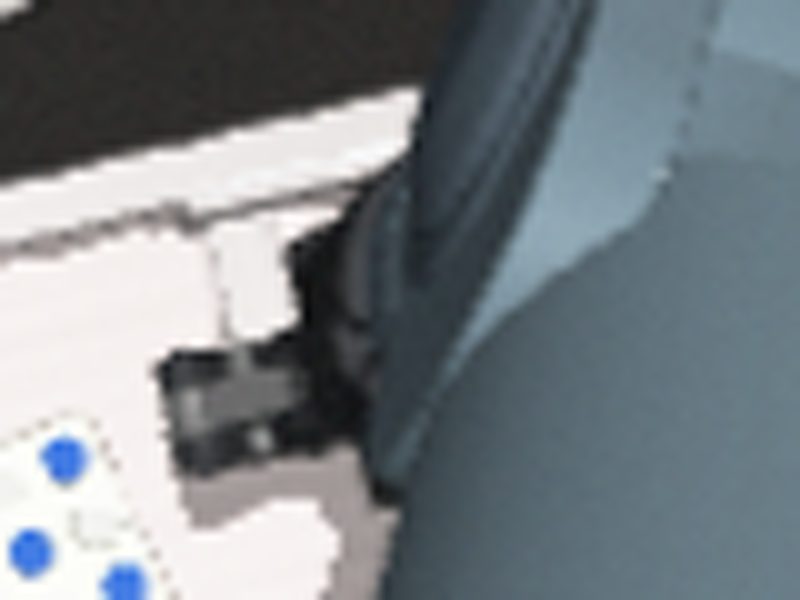

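The arm hides the knob in this view. I'll keep creeping until the push force shows.

>>> step_arm --pt "0 0.001 0 0 0" --pt "0 0.002 0 0 0" --pt "0 0.003 0 0 0" --pt "0 0.003 0 0 0"

```text
clock: 8.45
eef_pos: [616.5, -122.6, 72.3]
ee_rot: [0.609, 0.793, -0.0, -0.0]
contact_force: [-1.1, 0.1, -0.1]
width: -0.1
```

```bash
python3 -c "from h import *;where()"
```

```text
t 8.45 shaker xy [23.7  1.1] z 72.3 yaw x 105.0 tilt [-0. -0.] F [-1.   0.4] -0.1 w -0.1
```

>>> step_arm --pt "0 0.001 0 0 0" --pt "0 0.002 0 0 0" --pt "0 0.002 0 0 0"

```text
clock: 8.75
eef_pos: [617.7, -122.5, 72.2]
ee_rot: [0.609, 0.793, -0.001, -0.001]
contact_force: [-2.0, -0.5, 2.0]
width: -0.3
```

```bash
python3 -c "from h import *;where()"
```

```text
t 8.75 shaker xy [24.8  0.9] z 72.2 yaw x 104.98 tilt [-0.0016 -0.0002] F [-2.1 -0. ] 2.0 w -0.3
```

The force is rising (2 N) near the predicted stop. I'll withdraw straight back, go up and clear, and then check.

>>> step_arm --pt "0 -0.01 0 0 0" --pt "0 -0.03 0 0 0" --pt "0 -0.06 0 0 0" --pt "0 -0.065 -0.04 0 0" --pt "0 -0.065 -0.08 0 0"

```text
clock: 9.25
eef_pos: [551.8, -139.3, 151.0]
ee_rot: [0.61, 0.793, -0.001, -0.002]
contact_force: [1.1, 0.5, 1.0]
width: 0.0
```

>>> step_arm --pt "0.02 -0.04 -0.03 0 0" --pt "0.04 -0.08 -0.04 0 0" --pt "0.06 -0.12 -0.04 0 0" --pt "0.06 -0.12 -0.04 0 0" --pt "0.06 -0.12 -0.04 0 0"

```text
clock: 9.75
eef_pos: [423.0, -111.3, 192.1]
ee_rot: [0.609, 0.793, 0.002, -0.0]
contact_force: [1.2, -0.4, -0.3]
width: 0.1
```

```bash
python3 - <<'E'
from h import *
from rig import *
where()
f=lambda x,y,z:np.r_[RS@[x,y]+T0,z]
b=get_image('top')
c=calibration('top');print((proj(c,[f(45,0,97),f(45,0,54),f(40,0,97)])-[310,160])*5.7)
cv2.imwrite('pics/t6.png',cv2.resize(b[160:260,310:450],None,fx=5.7,fy=5.7,interpolation=cv2.INTER_CUBIC)[:,:,::-1])
E
```

```text
t 9.75 shaker xy [-160.3   62.1] z 192.1 yaw x 105.01 tilt [0.0017 0.0026] F [ 1.1 -0.7] -0.3 w 0.1
[[385.36030078 150.68654217]
 [367.07717449 164.09515547]
 [388.63377055 163.0519779 ]]
```

View pics/t6.png

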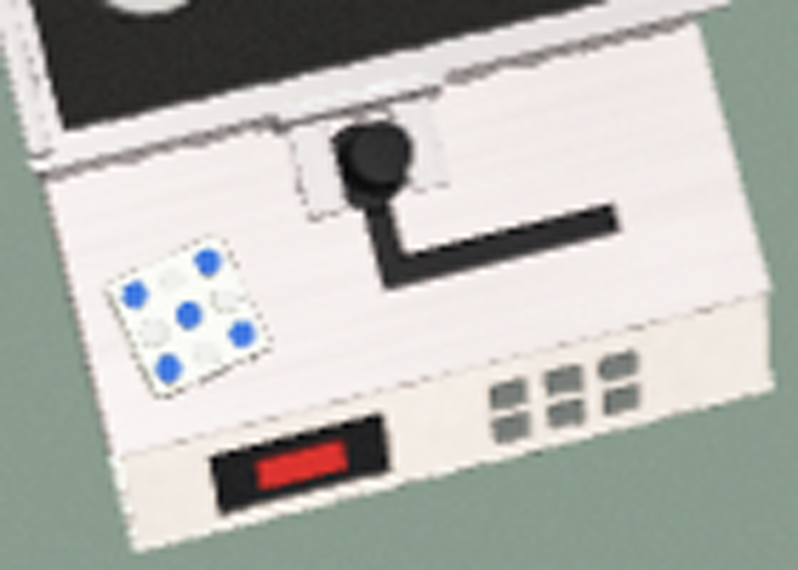

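The knob sits between the fork prongs with its head at (381,152), the slot below it is empty and the rack hasn't moved. A numeric check of the axis and the bystanders comes next.

```bash
python3 - <<'E'
from h import *
from rig import *
where()
c=calibration('top');b=get_image('top')[:,:,::-1].copy();a=cv2.imread('pics/top0.png')
f=lambda p:np.array(p)/5.7+(309.6,159.6)
# skirt+head blob extents: head circle fit by dark mask rows above the head's middle
u=cv2.resize(b[160:220,350:400],None,fx=8,fy=8,interpolation=cv2.INTER_CUBIC)
m=(u.max(2)<110).astype(np.uint8);m[:80]=0
n,l,st,ce=cv2.connectedComponentsWithStats(m);print(st[1:][st[1:,4]>500])
m2=cv2.morphologyEx(m,cv2.MORPH_OPEN,cv2.getStructuringElement(cv2.MORPH_ELLIPSE,(61,61)))
ct=max(cv2.findContours(m2,0,1)[0],key=cv2.contourArea);(x,y),r=cv2.minEnclosingCircle(ct);print(x,y,r,cv2.boundingRect(ct))
for p,z in[((381,152),97),((368,165),54)]:
    print('knob',(RS.T@(ray(c,f(p),z)[0,:2]-T0)).round(1))
d=cv2.absdiff(a,b).max(2)
for nm,(x0,y0,x1,y1) in dict(rack=(325,198,360,230),jar=(455,172,495,205),tube=(276,222,304,246)).items():
    h=lambda i:np.argwhere(cv2.inRange(cv2.cvtColor(i[y0:y1,x0:x1],cv2.COLOR_BGR2HSV),(100,120,60),(130,255,255))>0).mean(0)
    print(nm,d[y0:y1,x0:x1].mean().round(2),(h(b)-h(a)).round(2))
E
```

```text
t 9.8 shaker xy [-158.7   61.2] z 192.7 yaw x 105.01 tilt [0.003 0.001] F [0.8 0.9] 0.2 w -0.1
[[    0    80   198    46  4922]
 [  146   171   254   233 20412]]
203.33609008789062 230.7716522216797 63.43941116333008 (151, 171, 106, 124)
knob [46.   2.4]
knob [45.7  0.4]
rack 4.07 [0. 0.]
jar 5.14 [-0.02 -0.01]
tube 4.68 [0. 0.]
```

```bash
python3 -c "from rig import *;print(job_done())"
```

```text
the job is handed in; nothing more can be done
None
```

The knob is at the closed end of the short arm, with its neck in the fork, and I've handed the job in. `job_done` gives no verdict, so this rests on my own checks.

I pushed it with closed fingers, first along the long arm until it met the corner wall (about 1.6 N), then from the panel side to the end of the short arm (about 2 N). The job took 9.8 s of the 40 s allowed.

**Final checks (top view, robot clear of everything):**
- **Knob position:** the head puts the axis at shaker (46.0, 2.4) mm and the skirt at (45.7, 0.4) mm. The target is (45, 0) with 5 mm allowed. The two readings differ by 2 mm in y, and the head's 2.4 mm is more than the slot's 1.5 mm play allows. I put that down to the 2 mm calibration and my pixel reading.
- **Bystanders:** the rack, jar and tube moved by less than 0.05 pixel.
- **Not checked separately:** the knob's height and tilt. It looked upright in the final view.

One mid-push top view was useless because the arm hid the knob, so I relied on the force and the picture taken after withdrawing.

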